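# Push the stray tissue block back into its row on the cold plate

## Robot

A 6-joint arm with a two-finger parallel gripper is mounted at the origin on the work surface. World frame = base frame: x ahead of the robot, y to its left, z up, the work surface at z = 0. Lengths are in mm, angles in rad, forces in N, time in s.
With the tool pointing down it reaches from about 375 to 975 mm from the base axis. Payload 3.8 kg.
Tool frame: the origin (TCP) lies midway between the tips of the shut fingers; the grasp point (between the pads) lies 19 mm behind it; x points along the fingers, y is the direction in which the jaws open and shut, and the axes are right-handed (so a half turn about x gives the same grasp; the last joint's range is limited). The gripper opens to 88 mm and grips with 3 to 60 N. Pads are 18 mm wide; open, the fingers measure 123 mm over their backs; the gripper's body (75 mm by 187 mm) begins 45 mm behind the grasp point.
Start: joints at [-1.216, 0.264, 1.604, -0, 1.274, -0.037], TCP at [257.745, -623.848, 238.706] pointing down, gripper open.
Joint ranges: [-2.63, 2.63], [-0.94, 2.18], [0.31, 2.57], [-1.31, 4.45], [0, 2.66], [-2.55, 2.55]. Speed limits (rad/s): [2.57, 2.57, 3.14, 3.14, 3.14, 3.14].

## Interface

Orientations are given as a unit quaternion [w, x, y, z].
In Python, from workcell import robot gives the robot as it stands.
- The arm moves only by the tool send_rows, never from a script. Its argument "steps" is text: rows parted by semicolons, each of 4 numbers parted by spaces: the shift along the tool's x, y, z normalised to -1 to 1, where 1 is 0.8 m, then the turn about the tool's x normalised to -1 to 1, where 1 is 45 degrees. A call has 1 to 8 rows; each row is the pose to reach, as a shift and turn from the pose commanded when the call began, along the tool's axes at that moment; what a row does not reach only later rows make up. A row lasts 1/12 s, in which the tool goes at most 41.7 mm and 7.16 degrees, less where a joint would pass 70% of its speed; a pose out of reach is approached as far as the arm can. A call with a number of a shift or a turn outside -1 to 1 is refused whole. A call with a gripper value outside its range is refused whole. "grip" is the gripper's target within -1 to 1 (shut at 1, half-way at 0, fully open at -1), set as the call begins (left out, the last holds). The fingers move at their own pace and stop on an object; "grip_force" is the grip in N (left out, the last holds). Time passes only in rows, so rows that repeat a pose let the fingers close. It gives the time, the measured TCP pose, the force and the opening at its end, in the units of the state.
- robot.get_state(): the state, without advancing time (a new reading comes with each control period).
- robot.read_camera(name): name is "side" or "top"; returns a dict with "img" (384x512x3 uint8, red, green, blue), "camera_matrix" (3x3 intrinsics, pixels), "dist" ([k1, k2, p1, p2, k3] as OpenCV has them; the pictures are not rectified), "world_to_cam" (4x4, takes a point from world to camera coordinates). Camera axes: x right, y up, looking along -z (the intrinsics and any distortion apply to the point x, -y, -z); pixel columns grow to the right and rows downward; lengths in mm; the calibration is good to about 2 mm. A picture is of the moment at which its call begins. There is no depth.
- robot.job_done(): hands the job in, once; it reports no verdict.
The state is a dict: "time": time; "q": joint angles; "joint_vel": joint speeds; "tau": joint torques, N m; "tcp_pos": TCP position; "ee_rot": TCP orientation; "contact_force": force on the tool from outside, world axes, zero at the start; "torque": the same for the moment, N m; "width": finger opening in mm.
Only numpy, scipy, OpenCV 4.12 (cv2) and the standard library are available. Lean on these libraries where they do the work, as an engineer would, in place of code of your own. Each camera call takes 0.05 s, during which the arm holds its last target.

## Task

The blue tissue blocks stand in a row along the far rim of the cold plate, but one has been left out nearer the front. With the fingertips, push that stray blue block over the plate into the gap in the row until it rests square against the far rim like the others. Slide it gently, without lifting or pinching it, and leave the row, the yellow block, the mould and the containers where they are.

Things in the scene. Friction and masses are not known exactly. Their poses are not given: they have to be found in the camera images.
- cold_plate: Fixed cold plate: white housing 360 (x) by 440 mm (y); level grey deck 270 by 380 mm centred in it, 75 mm above the bench, inside a white rim that stands 12 mm above the deck on all sides. Origin: centre of the underside, on the bench. x points away from the robot to the far rim, y left, z up. The rim's inner faces: far x = +135 mm, near x = -135 mm, sides y = +190 and -190 mm.
- stray_blue: The loose blue block to push, lying on the deck, turned up to 0.4 rad from the plate: 40 (x) by 28.5 (y) by 14 mm high, 15-30 g. Lower 8 mm cream wax, 1.5 mm smaller all round; upper 6 mm blue cassette with wax in its top. The -x end (to the robot) slopes back under a white label: vertical only 8 to 11.5 mm above the deck. Origin: centre of the underside; x lengthwise, z up. Slides easily.
- row_1: Leftmost (+y) blue block of the row, the same as the stray; loose, its far end against the far rim, label end towards the robot, square to the plate. Origin: centre of the underside.
- row_2: Second blue block of the row, about 32 mm right (-y) of row_1 from centre to centre: the left neighbour of the gap. Same size and origin as the stray.
- row_3: Third blue block of the row, the right neighbour of the gap: the gap between row_2 and row_3 is 40 to 45 mm wide. Same size and origin as the stray.
- row_4: Rightmost (-y) blue block of the row, about 32 mm right of row_3. Same size and origin as the stray.
- stray_yellow: A block of the same size and build with a yellow cassette, from another case, also lying nearer the front of the deck, on the other side from the stray blue one; it stays where it is. Origin: centre of the underside.
- mould: Small empty steel embedding mould, 42 by 36 mm, 10 mm high, loose on the deck close to the left side rim, about half-way back; stays where it is. Origin: centre of the underside.
- pot: White specimen pot with orange cap, 60 mm across, 65 mm high, loose on the bench to the right of the cold plate. Origin: centre of the underside.
- reagent: Amber reagent bottle with white cap, 66 mm across, 130 mm high, loose on the bench to the right of the cold plate. Origin: centre of the underside.
Mind the look-alikes: they are no part of the job. What is shaped like the stray_blue but green, red or turquoise is not meant.

How it is judged:
By the outcome, as a careful person would: the job done as asked, in the order asked, and still so for the second after the job is handed in, with the robot touching nothing.
It also fails if it takes over 48 s, if anything falls off the work surface, if the arm or the gripper's body presses on something with over 40 N, if the wrist force passes 120 N, or if a joint passes its speed limit or range.

## Working session

There is one attempt and no reset: what is moved stays moved. The work goes in short steps, Python scripts to look and compute and a tool call to move; the robot and the scene stay as the last step left them, time stands still between calls to the robot, and variables do not carry over. Pictures are saved under pics/ and viewed, and the job is handed in when it is done.

Besides the shell and the picture viewer there is one more tool, called after "Call:" as a command line: name --argument value ..., lists and objects as JSON in quotes. send_rows: Moves the arm, as the interface text tells. Scaled input: -1 to 1 covers 0.8 m each way for a shift and 45 degrees each way for a turn. Its arguments: {"type":"object","properties":{"steps":{"type":"string"},"grip":{"type":"number"},"grip_force":{"type":"number"}},"required":["steps"]}

```bash
mkdir -p pics
python3 - <<'E'
from workcell import robot
import cv2,numpy as np
for n in("side","top"):
    c=robot.read_camera(n);cv2.imwrite(f"pics/{n}0.png",c["img"][:,:,::-1]);np.savez(f"{n}0.npz",**c)
    print(c["camera_matrix"],c["dist"],c["world_to_cam"])
print(robot.get_state())
E
```

```text
[[356.44441727   0.         253.35848331]
 [  0.         356.44441727 186.48124441]
 [  0.           0.           1.        ]] [-0.04276663  0.          0.          0.          0.        ] [[-9.46945482e-01 -3.21266505e-01 -9.06018369e-03  4.04555231e+02]
 [ 1.76282929e-01 -5.42759244e-01  8.21180085e-01 -1.91436485e+02]
 [-2.68735154e-01  7.76015615e-01  5.70597215e-01 -8.96629470e+02]
 [ 0.00000000e+00  0.00000000e+00  0.00000000e+00  1.00000000e+00]]
[[402.63694204   0.         252.4890144 ]
 [  0.         402.63694204 181.10416207]
 [  0.           0.           1.        ]] [-0.0441554  0.         0.         0.         0.       ] [[ 1.03612575e-02 -9.99747365e-01 -1.99462117e-02 -5.11463513e+01]
 [ 9.81688531e-01  6.37565109e-03  1.90386393e-01 -4.51855423e+02]
 [-1.90211124e-01 -2.15536097e-02  9.81506582e-01 -1.10430193e+03]
 [ 0.00000000e+00  0.00000000e+00  0.00000000e+00  1.00000000e+00]]
{'time': 0.1, 'q': array([-1.21590857e+00,  2.64674174e-01,  1.60522685e+00, -1.43071079e-05,
        1.27369409e+00, -3.69146521e-02]), 'joint_vel': array([-0.00026969, -0.00250775, -0.00231098, -0.00022165,  0.00113051,
        0.0007685 ]), 'tau': array([ 6.93529310e-04, -5.03619719e+01, -3.58070540e+01,  7.31980009e-02,
        2.33421772e-02, -5.67906511e-05]), 'tcp_pos': array([ 257.51552422, -623.2589931 ,  237.52067369]), 'ee_rot': array([-0.13694185, -0.6934642 , -0.13833842,  0.69369792]), 'contact_force': array([-0.20382266, -0.5184319 , -0.38582826]), 'torque': array([ 0.01008189, -0.00164472,  0.02865917]), 'width': 88.27669253256069}
```

```bash
ls
```

```text
pics
side0.npz
top0.npz
```

View pics/top0.png

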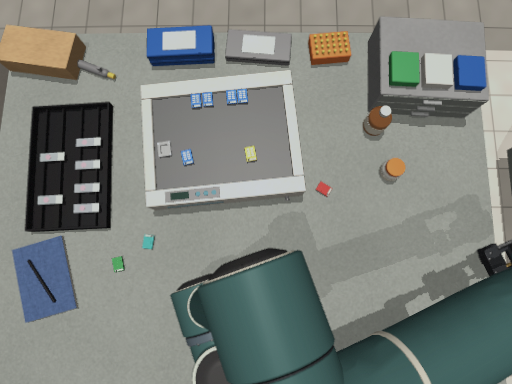

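View pics/side0.png

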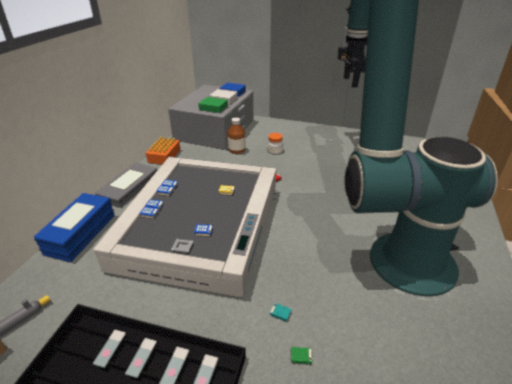

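Top view: the row blocks are at about (196,101), (207,99), (232,97) and (242,96). The stray is at (187,157), the yellow block at (250,154) and the mould at (164,149). The side view agrees. Next I'll measure them.

```bash
cat > h.py <<'E'
import cv2,numpy as np
def load(n): return dict(np.load(n+".npz"))
def ray(c,uv,z):
    uv=np.asarray(uv,float).reshape(-1,1,2)
    p=cv2.undistortPoints(uv,c["camera_matrix"],c["dist"]).reshape(-1,2)
    d=np.c_[p[:,0],-p[:,1],-np.ones(len(p))]
    R=c["world_to_cam"][:3,:3];t=c["world_to_cam"][:3,3]
    o=-R.T@t;d=d@R
    return o+d*((z-o[2])/d[:,2])[:,None]
def proj(c,P):
    P=np.atleast_2d(P);q=P@c["world_to_cam"][:3,:3].T+c["world_to_cam"][:3,3]
    q=q*[1,-1,-1]
    return cv2.projectPoints(q.reshape(-1,1,3),np.zeros(3),np.zeros(3),c["camera_matrix"],c["dist"])[0].reshape(-1,2)
def blobs(c,lo,hi,roi,amin=15):
    hsv=cv2.cvtColor(c["img"],cv2.COLOR_RGB2HSV);m=cv2.inRange(hsv,lo,hi)
    k=np.zeros_like(m);x0,y0,x1,y1=roi;k[y0:y1,x0:x1]=m[y0:y1,x0:x1]
    n,l,s,ce=cv2.connectedComponentsWithStats(k,connectivity=8)
    return [(ce[i],s[i],np.argwhere(l==i)[:,::-1]) for i in range(1,n) if s[i,4]>=amin]
E
python3 - <<'E'
from h import *
for n in("top","side"):
    c=load(n+"0")
    print(n,"campos",-c["world_to_cam"][:3,:3].T@c["world_to_cam"][:3,3])
    im=c["img"]
    roi=(145,75,300,200) if n=="top" else (100,150,280,270)
    for nm,lo,hi in(("blue",(95,90,60),(125,255,255)),("yel",(22,100,80),(35,255,255))):
        for ce,s,px in blobs(c,lo,hi,roi,8):
            w=ray(c,px,89);r=cv2.minAreaRect(w[:,:2].astype(np.float32))
            print(nm,ce.round(1),s[4],ray(c,ce,89)[0,:2].round(1),np.round(r[0],1),np.round(r[1],1),round(r[2],1))
c=load("top0")
cv2.imwrite("pics/topz.png",cv2.resize(c["img"][65:210,140:310,::-1],None,fx=4,fy=4,interpolation=cv2.INTER_CUBIC))
c=load("side0")
cv2.imwrite("pics/sidez.png",cv2.resize(c["img"][150:300,95:285,::-1],None,fx=4,fy=4,interpolation=cv2.INTER_CUBIC))
E
```

```text
top campos [ 234.06071479  -72.05425025 1168.88656301]
blue [236.5  96. ] 156 [ 6.909e+02 -1.000e-01] [6.909e+02 1.000e-01] [41.8 60.1] 5.2
blue [195.6 100.1] 74 [678.4 116.8] [678.1 117. ] [41.8 29.3] 7.8
blue [207.2  98.3] 72 [683.8  83.7] [681.9  84.2] [42.4 28.7] 2.1
blue [186.7 155.8] 79 [513.7 135.2] [511.2 134.8] [42.  28.8] 13.5
yel [246.8 154. ] 22 [519.7 -31.7] [523.4 -34.5] [34.  14.9] 8.7
yel [254.3 152.7] 18 [523.6 -52.6] [523.6 -50.7] [38.2  7.5] 12.7
side campos [175.88287312 721.86459299 672.48345236]
blue [166.3 186.9] 87 [688.8   8. ] [688.4   2.8] [42.5 66. ] 7.7
blue [104.9 210.8] 315 [788.3 156.5] [784.8 154.6] [ 32.7 151.2] 38.3
blue [150.5 208.7] 113 [677.2 110.3] [679.2 103.8] [41.5 66.5] 9.0
blue [202.1 229. ] 90 [511.7 140.7] [511.8 138.4] [41.  33.2] 18.3
blue [247.3 228.1] 9 [407.2 102.7] [406.9 102.2] [7.4 7.4] 18.2
yel [224.9 188.2] 88 [525.2 -38.4] [525.5 -38.6] [35.7 35.7] 8.6
```

View pics/topz.png

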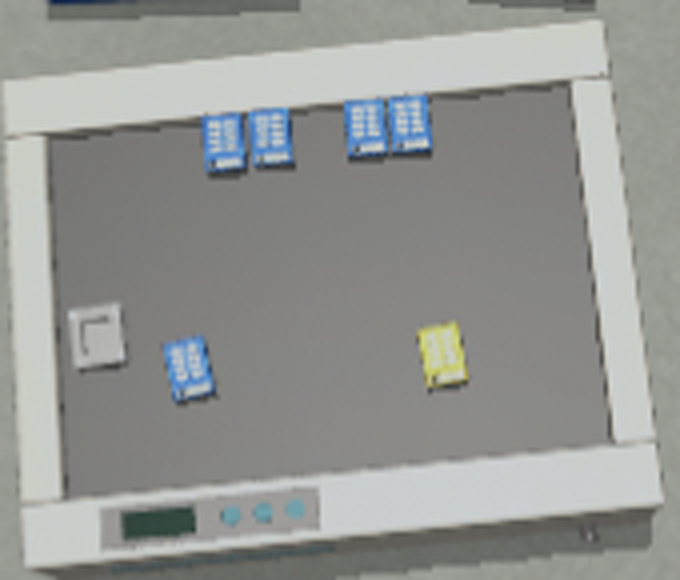

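View pics/sidez.png

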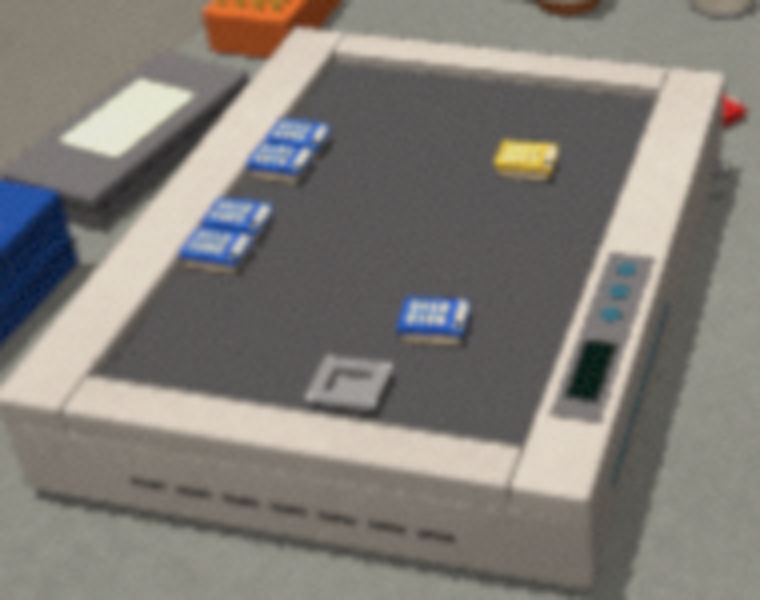

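Run:
```python
from h import *
# plate: fit deck edges / outer edges with subpixel gradient along scan lines
c=load("top0")
g=cv2.GaussianBlur(cv2.cvtColor(c["img"],cv2.COLOR_RGB2GRAY),(3,3),0).astype(float)
def scan(a,b,n,h,z,axis,sgn):
    P=[]
    for t in np.linspace(0,1,n):
        x=a[0]+(b[0]-a[0])*t;y=a[1]+(b[1]-a[1])*t
        s=np.arange(-h,h+.01,.25)
        px=np.full_like(s,x)+(s if axis==0 else 0);py=np.full_like(s,y)+(s if axis==1 else 0)
        v=cv2.remap(g.astype(np.float32),px.astype(np.float32)[None],py.astype(np.float32)[None],cv2.INTER_LINEAR)[0]
        d=np.gradient(v)*sgn;i=np.argmax(d);P.append((px[i],py[i]))
    W=ray(c,P,z)[:,:2].astype(np.float32)
    L=cv2.fitLine(W,cv2.DIST_HUBER,0,.01,.01).ravel()
    r=(W-L[2:])@np.array([-L[1],L[0]])
    return L,np.std(r)
for nm,a in {"far inner top(rim top z87)":((158,96),(276,86),25,4,87,1,-1),
 "far inner z75":((158,96),(276,86),25,4,75,1,-1),
 "left inner z87":((153,110),(157,182),25,4,87,0,-1),
 "right inner z87":((288,95),(297,170),25,5,87,0,1),
 "right inner z75":((288,95),(297,170),25,5,75,0,1),
 "near inner z87":((165,188),(290,180),25,5,87,1,1),
 "far outer z87":((145,85),(288,73),25,5,87,1,1)}.items():
    L,s=scan(*a); print(nm,L.round(4),"ang",round(np.degrees(np.arctan2(L[1],L[0])),2),"std",round(float(s),2))
```

```text
far inner top(rim top z87) [ 1.09200e-01 -9.94000e-01  7.10979e+02  3.68466e+01] ang -83.73 std 1.12
far inner z75 [ 1.092000e-01 -9.940000e-01  7.162689e+02  3.805450e+01] ang -83.73 std 1.14
left inner z87 [9.945000e-01 1.043000e-01 5.417822e+02 2.330726e+02] ang 5.99 std 0.8
right inner z87 [ 9.937000e-01  1.119000e-01  5.648492e+02 -1.474075e+02] ang 6.42 std 0.87
right inner z75 [ 9.937000e-01  1.119000e-01  5.685182e+02 -1.482433e+02] ang 6.42 std 0.88
near inner z87 [ 1.045000e-01 -9.945000e-01  4.448796e+02 -2.825690e+01] ang -84.0 std 1.0
far outer z87 [ 1.088000e-01 -9.941000e-01  7.553337e+02  2.313400e+01] ang -83.76 std 0.87
```

```bash
cat >> h.py <<'E'
A=np.radians(6.2);U=np.array([np.cos(A),np.sin(A)]);V=np.array([-np.sin(A),np.cos(A)])
def uv(p): p=np.asarray(p)[...,:2]; return np.stack([p@U,p@V],-1)
def xy(u,v): return u*U+v*V
def plan(u,v,z,yaw_off=0,st=None):
    """shift/turn from present pose so tool y lies along +-V (plus yaw_off deg)"""
    from workcell import robot
    from scipy.spatial.transform import Rotation as Ro
    s=st or robot.get_state();q=s["ee_rot"];R=Ro.from_quat([q[1],q[2],q[3],q[0]]).as_matrix()
    p=xy(u,v);d=R.T@(np.array([p[0],p[1],z])-s["tcp_pos"])
    a=np.degrees(np.arctan2(R[1,1],R[0,1]));t=np.degrees(A)+90+yaw_off
    dz=(t-a+90)%180-90      # world yaw needed
    print("tcp",s["tcp_pos"].round(1),"uv",uv(s["tcp_pos"]).round(1),"tilt",R[:,0].round(3),"yawy",round(a,1),"F",s["contact_force"].round(1),"w",round(s["width"],1),"t",round(s["time"],2),"q6",s["q"][5].round(2))
    print("shift mm",d.round(1),"norm",(d/800).round(4),"turn about tool x norm",round(-dz/45,4),"y",R[:,1].round(3),"z",R[:,2].round(3))
E
python3 - <<'E'
from h import *
for n,roi in(("top",(175,140,200,172)),("side",(190,218,214,240))):
    c=load(n+"0")
    for ce,s,px in blobs(c,(95,60,50),(125,255,255),roi,20):
        w=ray(c,px,89)[:,:2];x=uv(w);C=np.cov(x.T);e=np.linalg.eigh(C)[1][:,1]
        print(n,x.mean(0),x.min(0),x.max(0),"axis deg rel plate",np.degrees(np.arctan(e[1]/e[0])))
c=load("top0")
print("mould corners uv",uv(ray(c,np.array([[68,308],[120,302],[126,362],[74,370]])/4+[140,65],85)).round(1))
print("stray corners uv",uv(ray(c,np.array([[164,345],[201,336],[216,392],[180,403]])/4+[140,65],89)).round(1))
print("row corners uv",uv(ray(c,np.array([[203,116],[243,112],[251,110],[290,107],[345,101],[384,98],[390,97],[429,94]])/4+[140,65],89)).round(1))
print("row near corners uv",uv(ray(c,np.array([[207,172],[246,170],[255,167],[293,163],[349,158],[386,154],[393,153],[431,150]])/4+[140,65],89)).round(1))
plan(478,79,238)
E
```

```text
top [523.56922164  78.70430103] [499.95218339  62.33120998] [544.84395189  94.73076391] axis deg rel plate 8.480857614948578
side [524.74227055  84.45251009] [498.99277126  63.05994378] [546.15835465 102.42681959] axis deg rel plate -21.315025090880997
mould corners uv [[575.3 160.8]
 [575.8 123.8]
 [531.8 122.1]
 [529.9 158.9]]
stray corners uv [[540.1  94.1]
 [543.9  67.8]
 [502.8  60.2]
 [497.5  85.6]]
row corners uv [[ 707.    55.5]
 [ 707.    26.7]
 [ 707.9   20.8]
 [ 707.1   -7.3]
 [ 707.4  -47. ]
 [ 706.7  -75. ]
 [ 707.   -79.4]
 [ 706.3 -107.4]]
row near corners uv [[ 664.2   55.5]
 [ 662.7   27.7]
 [ 664.3   21.1]
 [ 664.4   -6.1]
 [ 663.9  -46.2]
 [ 664.1  -72.6]
 [ 664.3  -77.7]
 [ 663.7 -104.8]]
tcp [ 257.5 -623.3  237.5] uv [ 188.7 -647.4] tilt [-0.001  0.002 -1.   ] yawy -67.6 F [-0.2 -0.5 -0.4] w 88.3 t 0.1 q6 -0.04
shift mm [   0.8 -616.5 -481. ] norm [ 0.001  -0.7706 -0.6013] turn about tool x norm 0.3611 y [ 0.382 -0.924 -0.002] z [-0.924 -0.382 -0.   ]
```

Plate yaw is about 6.2°. In plate axes the stray is at about (521, 77), yawed about +10° from the plate. The gap centre is at v≈-27 and the far face at u≈707. I'll travel high with the fingers shut.

Call:
send_rows --steps "0 -0.77 -0.6 0.36;0 -0.77 -0.6 0.36;0 -0.77 -0.6 0.36;0 -0.77 -0.6 0.36;0 -0.77 -0.6 0.36;0 -0.77 -0.6 0.36;0 -0.77 -0.6 0.36;0 -0.77 -0.6 0.36" --grip 1 --grip_force 10

```text
time: 0.77
tcp_pos: [346.5, -300.5, 238.2]
ee_rot: [-0.038, -0.706, -0.038, 0.706]
contact_force: [0.8, -0.2, -0.1]
width: 36.8
```

```bash
python3 -c "
from h import *
plan(480,77,238)"
```

```text
tcp [ 346.5 -300.5  238.2] uv [ 312.  -336.1] tilt [-0.     0.001 -1.   ] yawy -83.8 F [ 0.8 -0.2 -0.1] w 36.8 t 0.77 q6 0.69
shift mm [ 4.000e-01 -4.131e+02 -1.681e+02] norm [ 5.000e-04 -5.164e-01 -2.101e-01] turn about tool x norm 0.0002 y [ 0.108 -0.994 -0.001] z [-0.994 -0.108  0.   ]
```

Call:
send_rows --steps "0 -0.516 -0.21 0;0 -0.516 -0.21 0;0 -0.516 -0.21 0;0 -0.516 -0.21 0;0 -0.516 -0.21 0;0 -0.516 -0.21 0;0 -0.516 -0.21 0;0 -0.516 -0.21 0"

```text
time: 1.43
tcp_pos: [437.7, 20.1, 238.6]
ee_rot: [0.039, 0.706, 0.039, -0.706]
contact_force: [1.2, 0.4, 0.3]
width: 0.9
```

```bash
python3 -c "
from h import *
plan(480,77,100)"
```

```text
tcp [437.7  20.1 238.6] uv [437.3 -27.3] tilt [ 0. -0. -1.] yawy -83.7 F [1.2 0.4 0.3] w 0.9 t 1.43 q6 1.45
shift mm [ 138.6 -104.3  -42.7] norm [ 0.1732 -0.1303 -0.0534] turn about tool x norm 0.0012 y [ 0.109 -0.994  0.   ] z [-0.994 -0.109 -0.   ]
```

Call:
send_rows --steps "0 -0.13 -0.053 0;0 -0.13 -0.053 0;0 -0.13 -0.053 0;0.05 -0.13 -0.053 0;0.1 -0.13 -0.053 0;0.15 -0.13 -0.053 0;0.165 -0.13 -0.053 0;0.165 -0.13 -0.053 0"

```text
time: 2.1
tcp_pos: [464.8, 125.2, 102.5]
ee_rot: [-0.039, -0.703, -0.038, 0.709]
contact_force: [-0.3, 1.0, 0.8]
width: 0.7
```

Run:
```python
from h import *
from workcell import robot
for n in("top","side"):
    c=robot.read_camera(n);np.savez(n+"1.npz",**c)
    r=(140,65,310,210) if n=="top" else (95,150,285,300)
    cv2.imwrite(f"pics/{n}1.png",cv2.resize(c["img"][r[1]:r[3],r[0]:r[2],::-1],None,fx=4,fy=4,interpolation=cv2.INTER_CUBIC))
plan(480,77,79)
```

```text
tcp [469.3 125.9 107.5] uv [480.2  74.5] tilt [ 0.  0. -1.] yawy -83.8 F [0.5 0.3 0. ] w 0.7 t 2.2 q6 1.67
shift mm [28.5 -2.5  0.2] norm [ 0.0356 -0.0031  0.0003] turn about tool x norm 0.0006 y [ 0.108 -0.994 -0.   ] z [-0.994 -0.108 -0.   ]
```

View pics/side1.png

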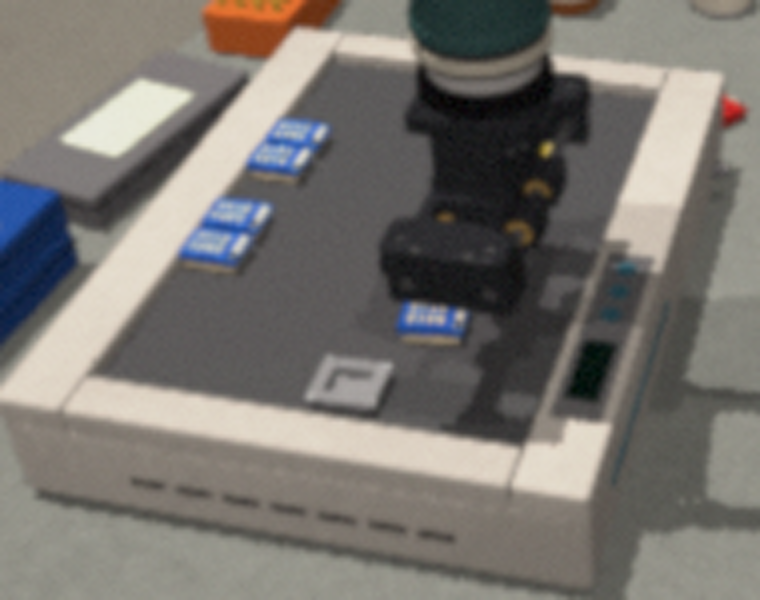

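View pics/top1.png

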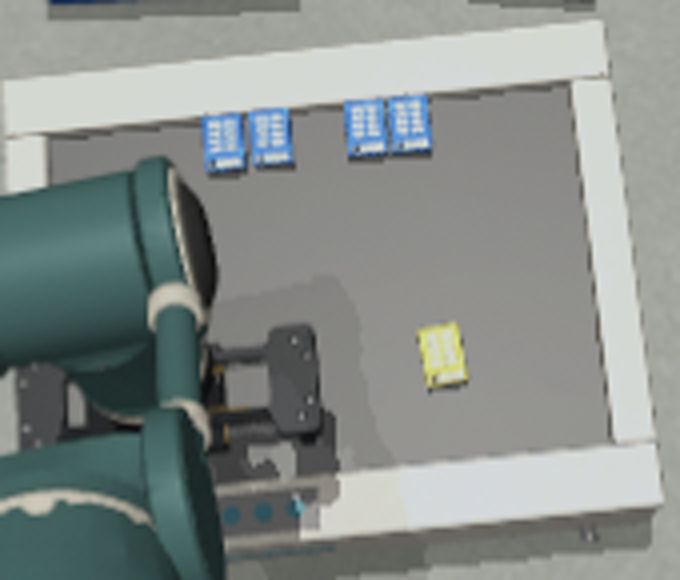

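The arm hides much of the block in both views: in the side view only its left half shows, near (430,320). The tool is behind it and clear, so I'll lower to z≈79.

Call:
send_rows --steps "0.015 -0.003 0 0;0.03 -0.003 0 0;0.036 -0.003 0 0;0.036 -0.003 0 0;0.036 -0.003 0 0;0.036 -0.003 0 0"

```text
time: 2.7
tcp_pos: [470.0, 128.5, 79.6]
ee_rot: [0.038, 0.707, 0.039, -0.705]
contact_force: [-0.1, -0.1, 0.4]
width: 0.3
```

```bash
python3 -c "
from h import *
plan(555,77,79)"
```

```text
tcp [470.  128.5  79.6] uv [481.1  77. ] tilt [ 0.003  0.001 -1.   ] yawy -83.8 F [-0.1 -0.1  0.4] w 0.3 t 2.7 q6 1.68
shift mm [  0.8   0.1 -73.9] norm [ 0.0011  0.0001 -0.0924] turn about tool x norm 0.0007 y [ 0.109 -0.994 -0.   ] z [-0.994 -0.109 -0.003]
```

Call:
send_rows --steps "0.001 0 -0.006 0;0.001 0 -0.012 0;0.001 0 -0.018 0;0.001 0 -0.024 0;0.001 0 -0.03 0;0.001 0 -0.036 0;0.001 0 -0.042 0;0.001 0 -0.048 0"

```text
time: 3.37
tcp_pos: [507.2, 132.6, 77.0]
ee_rot: [-0.039, -0.706, -0.039, 0.706]
contact_force: [-0.3, 0.5, 0.2]
width: 0.5
```

Call:
send_rows --steps "0 0 -0.006 0;0 0 -0.012 0;0 0 -0.018 0;0 0 -0.024 0;0 0 -0.03 0;0 0 -0.036 0;0 0 -0.042 0;0 0 -0.048 0"

```text
time: 4.03
tcp_pos: [545.4, 136.8, 77.1]
ee_rot: [0.039, 0.706, 0.039, -0.706]
contact_force: [0.4, -0.5, -0.2]
width: 0.4
```

Run:
```python
from h import *
from workcell import robot
n="side"
c=robot.read_camera(n);np.savez(n+"2.npz",**c)
r=(95,150,285,300)
cv2.imwrite(f"pics/{n}2.png",cv2.resize(c["img"][r[1]:r[3],r[0]:r[2],::-1],None,fx=4,fy=4,interpolation=cv2.INTER_CUBIC))
plan(575,77,79)
```

```text
tcp [546.4 136.9  77.3] uv [558.   77.1] tilt [ 0.001  0.    -1.   ] yawy -83.8 F [ 0.5  0.5 -0.1] w 0.6 t 4.08 q6 1.66
shift mm [ -1.7   0.1 -17. ] norm [-0.0021  0.0001 -0.0213] turn about tool x norm 0.001 y [ 0.109 -0.994 -0.   ] z [-0.994 -0.109 -0.001]
```

View pics/side2.png

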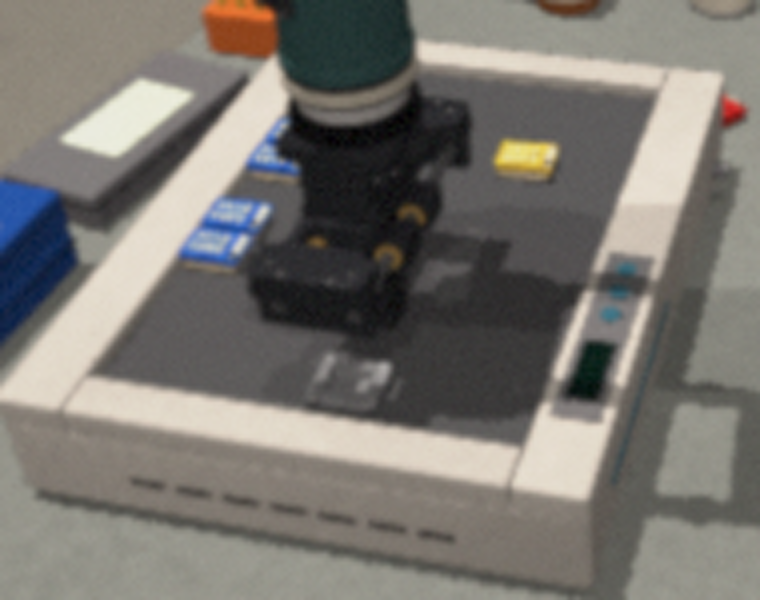

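The block is hidden under the gripper, and the mould hasn't moved. I'll push 14 mm more, back off, rise and look.

Call:
send_rows --steps "-0.001 0 -0.006 0;-0.001 0 -0.012 0;-0.001 0 -0.018 0;-0.001 0 -0.018 0;-0.001 0 -0.008 0;-0.001 0 0.006 0;-0.04 0 0.006 0;-0.09 0 0.006 0"

```text
time: 4.75
tcp_pos: [534.1, 135.1, 144.8]
ee_rot: [-0.039, -0.702, -0.038, 0.71]
contact_force: [0.8, 0.3, 0.1]
width: 0.2
```

Call:
send_rows --steps "-0.05 -0.03 0.05 0;-0.1 -0.06 0.1 0;-0.12 -0.06 0.15 0;-0.12 -0.06 0.2 0;-0.12 -0.06 0.22 0;-0.12 -0.06 0.22 0"

```text
time: 5.25
tcp_pos: [354.3, 164.2, 245.8]
ee_rot: [-0.039, -0.706, -0.039, 0.706]
contact_force: [-0.1, 0.7, 0.5]
width: 0.4
```

```bash
cat > look.py <<'E'
import sys
from h import *
from workcell import robot
k=sys.argv[1]
for n in("top","side"):
    c=robot.read_camera(n);np.savez(n+k+".npz",**c)
    r=(140,65,310,210) if n=="top" else (95,150,285,300)
    cv2.imwrite(f"pics/{n}{k}.png",cv2.resize(c["img"][r[1]:r[3],r[0]:r[2],::-1],None,fx=4,fy=4,interpolation=cv2.INTER_CUBIC))
    roi=(155,88,290,185) if n=="top" else (125,165,245,250)
    for ce,s,px in blobs(c,(95,60,50),(125,255,255),roi,12):
        q=uv(ray(c,px,89));R=cv2.minAreaRect(q.astype(np.float32));C=np.cov(q.T)
        e=np.linalg.eigh(C)[1][:,1]
        print(n,"px",ce.round(1),s[4],"uv",np.round(R[0],1),np.round(R[1],1),"rect",round(R[2],1),"pca",round(np.degrees(np.arctan2(e[1],e[0])),1))
plan(*[float(a) for a in sys.argv[2:5]])
E
python3 look.py 3 600 110 100
```

```text
top px [236.5  95.9] 199 uv [686.2 -74.7] [60.3 43.1] rect 88.9 pca 86.4
top px [195.6 100.2] 108 uv [686.3  43.3] [43.2 29.8] rect 1.9 pca -174.9
top px [207.2  98.5] 108 uv [686.9  10.1] [28.8 42.9] rect 85.9 pca 175.4
top px [185.9 129.2] 111 uv [602.2  76. ] [28.4 44.1] rect 86.5 pca 175.8
side px [166.6 186. ] 159 uv [684.9 -72.5] [70.6 44.4] rect 88.9 pca 91.3
side px [150.7 207.4] 184 uv [685.6  28.7] [43.  71.2] rect 1.2 pca 96.9
side px [172.3 223.5] 121 uv [602.   78.8] [46.5 36.7] rect 0.6 pca 147.7
tcp [357.9 164.6 245.3] uv [373.6 124.9] tilt [ 0.002  0.001 -1.   ] yawy -83.7 F [-0.3 -0.2  0.3] w 0.6 t 5.35 q6 1.83
shift mm [ 145.8   15.6 -226.1] norm [ 0.1822  0.0195 -0.2826] turn about tool x norm 0.0031 y [ 0.11  -0.994 -0.001] z [-0.994 -0.11  -0.002]
```

View pics/side3.png

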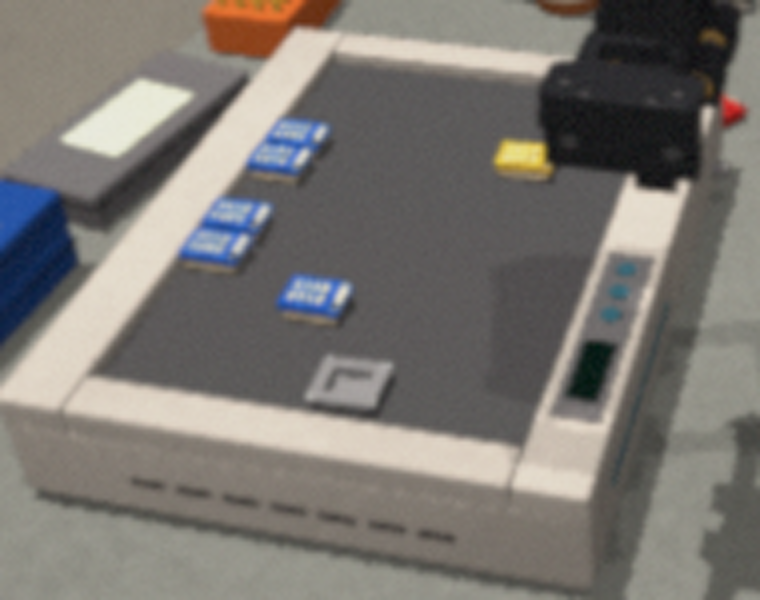

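View pics/top3.png

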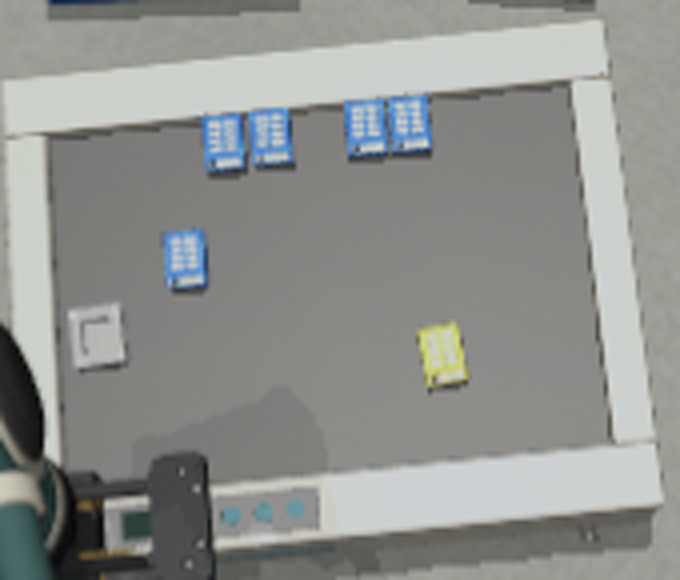

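The stray is now square at about (602, 76), px (186,129) in the top view, and everything else is unmoved. Next I'll turn the tool 90° and go to the block's left side, so the wide finger flank can push it right.

Call:
send_rows --steps "0 0.02 -0.05 -0.15;0 0.02 -0.1 -0.3;0 0.02 -0.15 -0.45;0 0.02 -0.2 -0.6;0 0.02 -0.25 -0.75;0 0.02 -0.28 -0.9;0 0.02 -0.28 -1;0 0.02 -0.28 -1"

```text
time: 6.02
tcp_pos: [586.2, 172.6, 242.4]
ee_rot: [-0.306, -0.636, -0.306, 0.639]
contact_force: [-0.9, 0.2, -0.4]
width: 0.5
```

Call:
send_rows --steps "0 0 0 -0.15;0 0 0 -0.3;0 0 0 -0.45;0 0 0 -0.6;0 0 0 -0.75;0 0 0 -0.9;0 0 0 -1;0 0 0 -1"

```text
time: 6.68
tcp_pos: [583.9, 172.8, 244.0]
ee_rot: [0.526, 0.472, 0.527, -0.473]
contact_force: [0.6, -0.9, -0.7]
width: 0.3
```

```bash
python3 -c "
from h import *
plan(601,111,79,90)"
```

```text
tcp [583.9 172.8 244. ] uv [599.2 108.8] tilt [-0.001 -0.    -1.   ] yawy 6.2 F [ 0.6 -0.9 -0.7] w 0.3 t 6.68 q6 0.14
shift mm [165.    2.1  -2.3] norm [ 0.2063  0.0026 -0.0029] turn about tool x norm 0.0003 y [ 0.994  0.108 -0.001] z [ 0.108 -0.994  0.   ]
```

Call:
send_rows --steps "0.05 0.002 -0.003 0;0.1 0.002 -0.003 0;0.15 0.002 -0.003 0;0.18 0.002 -0.003 0;0.195 0.002 -0.003 0;0.205 0.002 -0.003 0;0.205 0.002 -0.003 0;0.205 0.002 -0.003 0"

```text
time: 7.35
tcp_pos: [586.8, 176.0, 82.3]
ee_rot: [0.527, 0.473, 0.526, -0.472]
contact_force: [1.2, -0.0, 0.7]
width: 0.7
```

```bash
python3 -c "
from h import *
plan(601,-1,79,90)"
```

```text
tcp [586.8 176.   82.3] uv [602.4 111.6] tilt [ 0.002  0.    -1.   ] yawy 6.2 F [ 1.2 -0.   0.7] w 0.7 t 7.35 q6 0.14
shift mm [  3.3  -1.3 112.6] norm [ 0.0041 -0.0017  0.1407] turn about tool x norm -0.0005 y [0.994 0.108 0.002] z [ 0.108 -0.994 -0.   ]
```

Call:
send_rows --steps "0.001 -0.001 0.006 0;0.001 -0.001 0.012 0;0.001 -0.001 0.018 0;0.001 -0.001 0.024 0;0.001 -0.001 0.03 0;0.001 -0.001 0.036 0;0.001 -0.001 0.042 0;0.001 -0.001 0.048 0"

```text
time: 8.02
tcp_pos: [589.1, 136.9, 80.3]
ee_rot: [0.526, 0.472, 0.526, -0.472]
contact_force: [-0.2, 0.8, -0.2]
width: 0.8
```

Call:
send_rows --steps "0 0 0.006 0;0 0 0.012 0;0 0 0.018 0;0 0 0.024 0;0 0 0.03 0;0 0 0.036 0;0 0 0.042 0;0 0 0.048 0"

```text
time: 8.68
tcp_pos: [593.3, 98.9, 80.3]
ee_rot: [0.526, 0.472, 0.527, -0.472]
contact_force: [-0.3, -0.6, -0.2]
width: 0.3
```

```bash
python3 -c "
from h import *
plan(601,-1,79,90)"
```

```text
tcp [593.3  98.9  80.3] uv [600.5  34.3] tilt [-0. -0. -1.] yawy 6.3 F [-0.3 -0.6 -0.2] w 0.3 t 8.68 q6 0.01
shift mm [ 1.3  0.5 35.3] norm [0.0016 0.0006 0.0441] turn about tool x norm 0.0011 y [ 0.994  0.109 -0.   ] z [ 0.109 -0.994 -0.   ]
```

Call:
send_rows --steps "0.001 0 0.006 0;0.001 0 0.012 0;0.001 0 0.018 0;0.001 0 0.024 0;0.001 0 0.03 0;0.001 0 0.036 0;0.001 0 0.04 0;0.001 0 0.042 0"

```text
time: 9.35
tcp_pos: [597.0, 65.4, 79.5]
ee_rot: [0.526, 0.472, 0.526, -0.472]
contact_force: [-0.6, 0.3, -0.1]
width: 0.5
```

Call:
send_rows --steps "0 0 0 0;0 0 -0.01 0;0 0 -0.025 0;-0.04 0 -0.04 0;-0.08 0 -0.08 0;-0.12 0 -0.12 0;-0.16 0 -0.16 0;-0.2 0 -0.2 0"

```text
time: 10.02
tcp_pos: [579.6, 217.5, 230.9]
ee_rot: [0.527, 0.472, 0.527, -0.472]
contact_force: [0.6, 0.3, 0.2]
width: 0.5
```

```bash
python3 look.py 4 540 -25 200
```

```text
top px [236.5  95.9] 195 uv [686.2 -74.7] [60.3 43.1] rect 88.9 pca 86.5
top px [195.5 100.3] 97 uv [686.3  43.3] [43.2 29.8] rect 1.9 pca -175.4
top px [207.2  98.4] 104 uv [686.9  10.1] [28.8 42.9] rect 85.9 pca 173.3
top px [221.4 126.3] 99 uv [600.9 -24.5] [43.8 28.7] rect 0.4 pca 176.9
side px [166.1 186.2] 153 uv [684.9 -72.7] [71.5 44.4] rect 87.8 pca 93.6
side px [187.7 199.9] 101 uv [600.4 -22.4] [38. 46.] rect 89.3 pca 142.4
side px [150.9 207.2] 170 uv [685.5  28.6] [42.8 71. ] rect 0.4 pca 96.6
tcp [583.  221.4 236.5] uv [603.5 157.1] tilt [ 0.011  0.006 -1.   ] yawy 6.5 F [ 0.6 -0.2 -0. ] w 0.5 t 10.12 q6 0.21
shift mm [ 34.9 -64.9 181.9] norm [ 0.0437 -0.0811  0.2274] turn about tool x norm -1.9928 y [0.993 0.114 0.011] z [ 0.114 -0.994 -0.005]
```

View pics/side4.png

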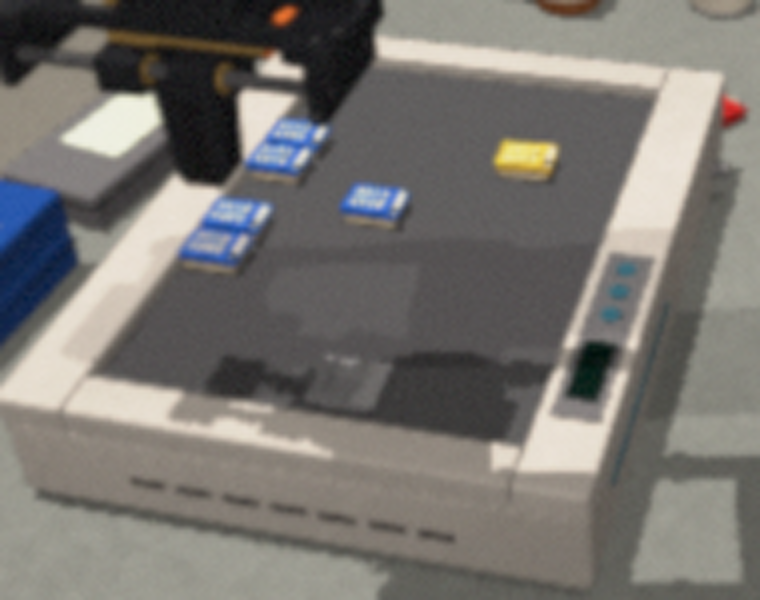

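View pics/top4.png

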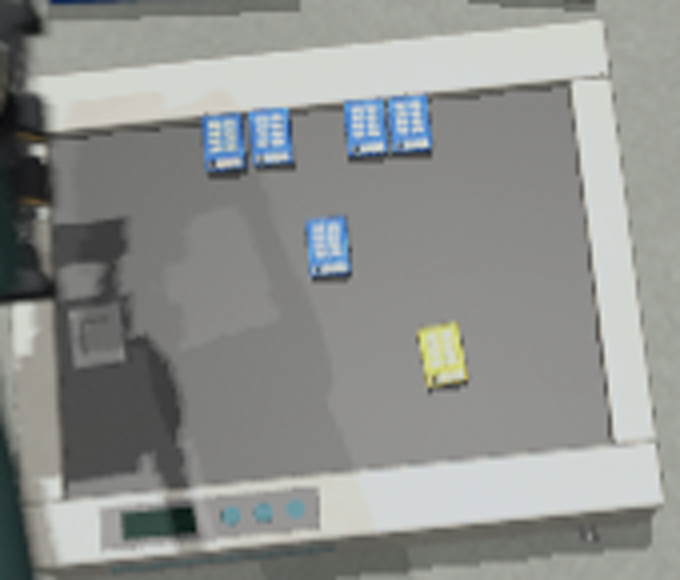

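The stray sits at about (601, -24.5), px (221,126), square and in line with the gap centre (v≈-24.3). I'll turn back and go behind it.

Call:
send_rows --steps "0 -0.01 0.03 0.15;0 -0.02 0.07 0.3;0.01 -0.03 0.11 0.45;0.02 -0.05 0.15 0.6;0.03 -0.067 0.19 0.75;0.03 -0.067 0.227 0.9;0.03 -0.067 0.227 1;0.03 -0.067 0.227 1"

```text
time: 10.78
tcp_pos: [546.1, 27.3, 204.1]
ee_rot: [-0.304, -0.638, -0.305, 0.639]
contact_force: [0.2, -0.1, 0.1]
width: 0.8
```

Call:
send_rows --steps "0 0 0 0.15;0 0 0 0.3;0 0 0 0.45;0 0 0 0.6;0 0 0 0.75;0 0 0 0.9;0 0 0 0.993;0 0 0 0.993"

```text
time: 11.45
tcp_pos: [546.7, 29.8, 204.7]
ee_rot: [-0.041, -0.706, -0.041, 0.706]
contact_force: [0.1, 0.1, -0.0]
width: 0.3
```

```bash
python3 -c "
from h import *
plan(552,-24.4,79)"
```

```text
tcp [546.7  29.8 204.7] uv [546.7 -29.5] tilt [-0.001  0.    -1.   ] yawy -83.3 F [ 0.1  0.1 -0. ] w 0.3 t 11.45 q6 1.46
shift mm [125.7  -5.   -5.4] norm [ 0.1571 -0.0062 -0.0068] turn about tool x norm 0.0106 y [ 0.116 -0.993 -0.   ] z [-0.993 -0.116  0.001]
```

Call:
send_rows --steps "0.04 -0.006 0 0.01;0.08 -0.006 0 0.01;0.11 -0.006 0 0.01;0.135 -0.006 0 0.01;0.15 -0.006 0 0.01;0.157 -0.006 0 0.01;0.157 -0.006 0 0.01;0.157 -0.006 0 0.01"

```text
time: 12.12
tcp_pos: [547.2, 33.6, 80.4]
ee_rot: [0.038, 0.706, 0.038, -0.706]
contact_force: [0.9, -0.0, -0.4]
width: 0.4
```

```bash
python3 -c "
from h import *
plan(657,-24.4,79)"
```

```text
tcp [547.2  33.6  80.4] uv [547.6 -25.7] tilt [ 0.001  0.    -1.   ] yawy -83.8 F [ 0.9 -0.  -0.4] w 0.4 t 12.12 q6 1.48
shift mm [   1.5   -1.3 -109.4] norm [ 0.0019 -0.0016 -0.1367] turn about tool x norm -0.0001 y [ 0.108 -0.994  0.   ] z [-0.994 -0.108 -0.001]
```

Call:
send_rows --steps "0.001 -0.0015 -0.006 0;0.001 -0.0015 -0.012 0;0.001 -0.0015 -0.018 0;0.001 -0.0015 -0.024 0;0.001 -0.0015 -0.03 0;0.001 -0.0015 -0.036 0;0.001 -0.0015 -0.042 0;0.001 -0.0015 -0.048 0"

```text
time: 12.78
tcp_pos: [585.1, 38.6, 78.9]
ee_rot: [-0.038, -0.706, -0.038, 0.706]
contact_force: [0.0, 0.7, -0.5]
width: 0.2
```

Call:
send_rows --steps "0 0 -0.006 0;0 0 -0.012 0;0 0 -0.018 0;0 0 -0.024 0;0 0 -0.03 0;0 0 -0.036 0;0 0 -0.042 0;0 0 -0.048 0"

```text
time: 13.45
tcp_pos: [623.2, 42.8, 78.9]
ee_rot: [-0.038, -0.706, -0.038, 0.706]
contact_force: [-0.1, -0.8, -0.1]
width: 0.5
```

```bash
python3 look.py 5 657 -24.4 79
```

```text
top px [238.3  91.4] 46 uv [699.3 -85.5] [19.3 37.7] rect 8.9 pca 108.4
side px [150.9 207.3] 190 uv [685.4  27.6] [43. 73.] rect 0.4 pca 94.5
tcp [623.8  42.8  79.1] uv [624.7 -24.8] tilt [ 0.001  0.    -1.   ] yawy -83.9 F [ 0.3 -0.1  0.1] w 0.4 t 13.55 q6 1.49
shift mm [  0.1  -0.5 -32.3] norm [ 0.0002 -0.0006 -0.0403] turn about tool x norm -0.0019 y [ 0.107 -0.994  0.   ] z [-0.994 -0.107 -0.001]
```

View pics/top5.png

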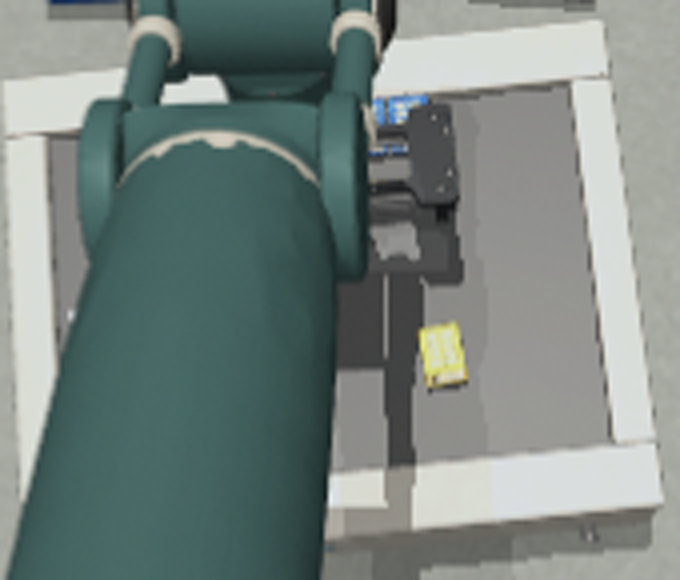

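The block is hidden under the arm and tracking is good. I'll continue slowly and then creep until it contacts the rim.

Call:
send_rows --steps "0 -0.0005 -0.005 0;0 -0.0005 -0.01 0;0 -0.0005 -0.015 0;0 -0.0005 -0.02 0;0 -0.0005 -0.025 0;0 -0.0005 -0.029 0;0 -0.0005 -0.032 0;0 -0.0005 -0.034 0"

```text
time: 14.22
tcp_pos: [650.2, 46.0, 79.0]
ee_rot: [0.038, 0.706, 0.038, -0.706]
contact_force: [0.2, 0.3, 0.6]
width: 0.7
```

Call:
send_rows --steps "0 0 -0.001 0;0 0 -0.002 0;0 0 -0.003 0;0 0 -0.004 0;0 0 -0.004 0;0 0 -0.004 0"

```text
time: 14.72
tcp_pos: [653.0, 46.3, 79.0]
ee_rot: [0.038, 0.706, 0.038, -0.706]
contact_force: [-0.1, -0.3, -0.1]
width: 0.6
```

```bash
python3 -c "
from h import *
plan(657,-24.4,79)"
```

```text
tcp [653.   46.3  79. ] uv [654.1 -24.4] tilt [ 0.  0. -1.] yawy -83.9 F [-0.1 -0.3 -0.1] w 0.6 t 14.72 q6 1.5
shift mm [-0.  -0.  -2.9] norm [-0.0001 -0.0001 -0.0036] turn about tool x norm -0.0019 y [ 0.107 -0.994 -0.   ] z [-0.994 -0.107 -0.   ]
```

Call:
send_rows --steps "0 0 -0.001 0;0 0 -0.002 0;0 0 -0.002 0;0 0 -0.002 0"

```text
time: 15.05
tcp_pos: [654.6, 46.5, 79.0]
ee_rot: [0.038, 0.706, 0.038, -0.706]
contact_force: [0.0, -0.5, -0.4]
width: 0.5
```

Call:
send_rows --steps "0 0 -0.001 0;0 0 -0.001 0;0 0 -0.001 0"

```text
time: 15.3
tcp_pos: [655.4, 46.6, 79.0]
ee_rot: [0.038, 0.706, 0.038, -0.706]
contact_force: [0.5, -0.2, -0.0]
width: 1.0
```

Call:
send_rows --steps "0 0 -0.001 0;0 0 -0.001 0;0 0 -0.001 0"

```text
time: 15.55
tcp_pos: [656.2, 46.7, 79.0]
ee_rot: [0.038, 0.706, 0.038, -0.706]
contact_force: [-0.2, -0.7, -0.6]
width: 0.3
```

Call:
send_rows --steps "0 0 -0.001 0;0 0 -0.001 0;0 0 -0.001 0"

```text
time: 15.8
tcp_pos: [657.0, 46.8, 79.0]
ee_rot: [0.038, 0.706, 0.038, -0.706]
contact_force: [-0.0, 0.3, -0.2]
width: 0.7
```

Call:
send_rows --steps "0 0 -0.001 0;0 0 -0.001 0;0 0 -0.001 0"

```text
time: 16.05
tcp_pos: [657.3, 46.8, 78.9]
ee_rot: [-0.038, -0.706, -0.038, 0.706]
contact_force: [-1.6, -0.6, 0.4]
width: 0.4
```

Call:
send_rows --steps "0 0 -0.001 0;0 0 -0.001 0;0 0 -0.001 0"

```text
time: 16.3
tcp_pos: [657.4, 46.9, 78.8]
ee_rot: [-0.038, -0.705, -0.038, 0.707]
contact_force: [-5.9, -0.9, 3.8]
width: 0.5
```

The force has risen to 6 N, so the block is seated against the rim. I'll back straight off, rise and look.

Call:
send_rows --steps "0 0 0.002 0;0 0 0.006 0;0 0 0.015 0;0 0 0.03 0;-0.03 0 0.05 0;-0.08 0 0.08 0;-0.12 0 0.12 0;-0.16 0 0.16 0"

```text
time: 16.97
tcp_pos: [538.8, 34.1, 199.6]
ee_rot: [0.038, 0.706, 0.038, -0.706]
contact_force: [0.7, 0.2, 0.7]
width: 0.5
```

Call:
send_rows --steps "0 -0.05 0.05 0;0 -0.1 0.08 0;0 -0.15 0.1 0;0 -0.2 0.12 0;0 -0.24 0.15 0;0 -0.24 0.2 0;0 -0.24 0.2 0;0 -0.24 0.2 0"

```text
time: 17.63
tcp_pos: [357.3, 208.6, 198.0]
ee_rot: [-0.039, -0.706, -0.039, 0.706]
contact_force: [1.0, -0.4, 0.0]
width: 0.2
```

```bash
python3 look.py 6 657 -24.4 79
```

```text
top px [236.5  95.9] 200 uv [686.3 -74.7] [60.3 43.3] rect 88.9 pca 85.9
top px [218.9  97.2] 104 uv [687.6 -24.4] [28.8 40.3] rect 85.2 pca -172.0
top px [195.6 100.2] 108 uv [686.3  43.3] [43.2 29.8] rect 1.9 pca -174.9
top px [207.2  98.4] 108 uv [686.9  10.2] [28.8 42.8] rect 85.6 pca 175.0
side px [158.2 197.3] 424 uv [685.5 -21.9] [172.  45.] rect 89.6 pca 90.4
tcp [360.5 208.1 198.7] uv [380.9 167.9] tilt [ 0.002  0.    -1.   ] yawy -83.8 F [-0.5 -0.9  0.2] w 0.6 t 17.73 q6 1.93
shift mm [ 120.3  192.2 -275.9] norm [ 0.1504  0.2403 -0.3449] turn about tool x norm -0.0005 y [ 0.108 -0.994 -0.   ] z [-0.994 -0.108 -0.002]
```

View pics/top6.png

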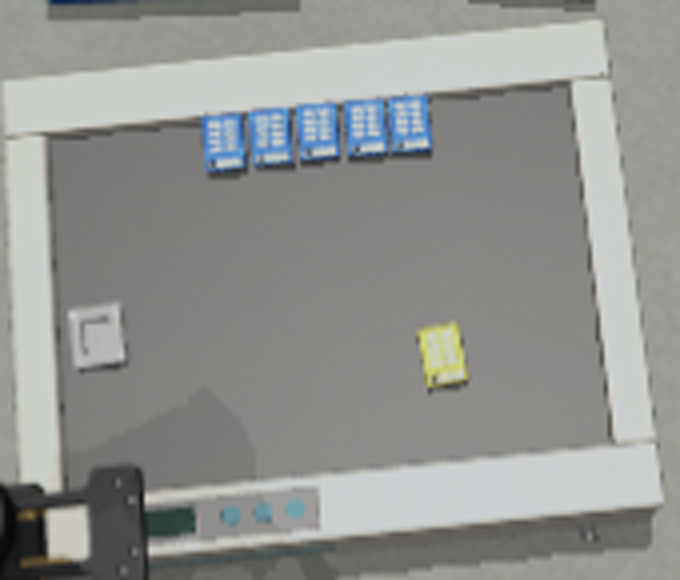

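View pics/side6.png

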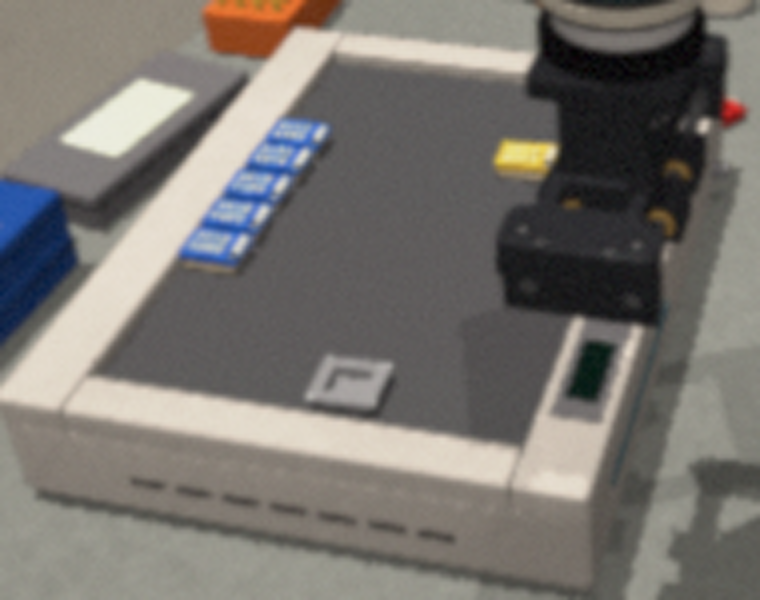

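All five blocks line up. I'll zoom in to check the squareness of the middle one.

Run:
```python
from h import *
for n,r in(("top",(186,85,252,113)),("side",(136,176,182,222))):
    c=load(n+"6");cv2.imwrite(f"pics/{n}6z.png",cv2.resize(c["img"][r[1]:r[3],r[0]:r[2],::-1],None,fx=12,fy=12,interpolation=cv2.INTER_CUBIC))
# near edge of blocks (deck/label gradient), far edge; per-column subpixel in plate-warped top view
c=load("top6")
us=np.arange(655,715,.5)
g=cv2.cvtColor(c["img"],cv2.COLOR_RGB2HSV)[:,:,1].astype(np.float32)
for nm,v0 in(("row1",43.3),("row2",10.2),("stray",-24.4),("row3",-58.7),("row4",-90.7)):
    for side in(-1,1):   # side edges: saturation crossing vs u
        vs=np.arange(v0+side*14.25-5,v0+side*14.25+5,.25);E=[]
        for u in np.arange(674,703,2):
            P=np.array([[*xy(u,v),89] for v in vs]);p=proj(c,P).astype(np.float32)
            s=cv2.remap(g,p[None,:,0].copy(),p[None,:,1].copy(),cv2.INTER_LINEAR)[0]
            E.append((u,vs[np.argmax(-side*np.gradient(cv2.GaussianBlur(s[None],(9,1),0)[0]))]))
        E=np.array(E,np.float32);L=cv2.fitLine(E,cv2.DIST_HUBER,0,.01,.01).ravel()
        print(nm,side,"edge v",E[:,1].mean().round(1),"angle",round(float(np.degrees(np.arctan(L[1]/L[0]))),1))
```

```text
row1 -1 edge v 28.4 angle -1.0
row1 1 edge v 58.3 angle 2.6
row2 -1 edge v -5.5 angle -3.6
row2 1 edge v 24.4 angle 3.7
stray -1 edge v -39.3 angle 3.7
stray 1 edge v -9.9 angle 3.8
row3 -1 edge v -72.9 angle 2.3
row3 1 edge v -44.5 angle 2.2
row4 -1 edge v -104.8 angle 2.6
row4 1 edge v -76.6 angle 2.6
```

View pics/top6z.png

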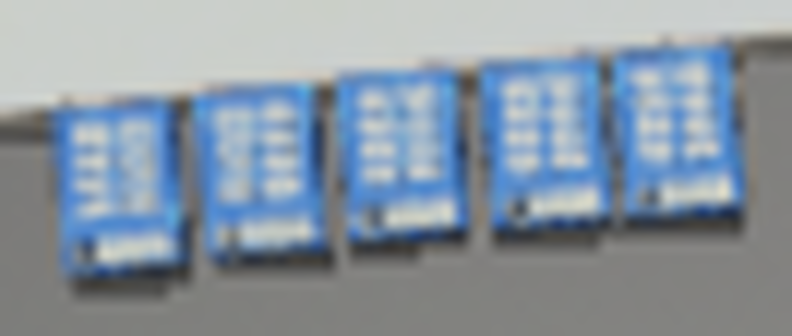

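View pics/side6z.png

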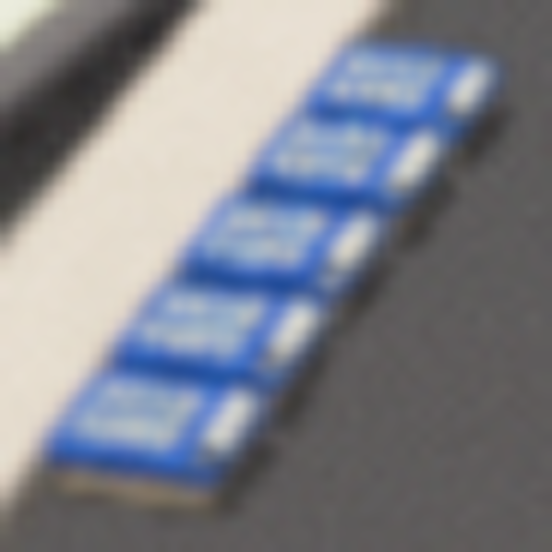

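```bash
python3 -c "
from workcell import robot
print(robot.get_state()['contact_force'].round(1));print(robot.job_done())"
```

```text
[-0.5 -0.9  0.2]
the job is handed in; nothing more can be done
None
```

I pushed the stray blue block into the gap in the row, where it now rests against the far rim, and handed the job in at about 18 s. `job_done` gives no verdict, so the evidence is my own checks.

**What I did:** I used only the shut fingertips, in three slow pushes. The first went forward to square the block, the second went sideways into line with the gap, and the last went forward until it met the rim, with the force rising to about 6 N. I then backed off and lifted clear.

**Last checks:**
- **Position:** its centre is at 687.6 mm along the plate's length, against 686.3–686.9 mm for the row. It is centred in the gap, with about 5 mm to each neighbour.
- **Squareness:** its side edges measure 3.8° against 2.2–2.6° for row_3 and row_4. So it could be off by 1–2°, which is about the picture's resolution. The edge angles I measured for row_1 and row_2 disagreed with each other (-3.6° to +3.7°) and could not settle it. In the zoomed views it looks in line with the row.
- **Everything else:** the row measured the same before and after, and the yellow block and mould look unmoved. I did not measure the pot or reagent bottle again; the arm never went low near them.

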